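# Hold the spread retaining ring over the groove of the lever stop's pin

## Task

Take the spreader pliers, which carry a split retaining ring on their jaws, by the handles and draw them straight up out of their slot in the cedar rack. With the handles squeezed so that the ring is spread, slide the ring over the free end of the lever stop's level pivot pin and along it until it is inside the groove. Finish there still holding: handles squeezed, ring fully spread and centred round the groove without touching the pin; do not force the ring against the pin, and leave the stop's lever and the other tools where they are.

Things in the scene. Friction and masses are not known exactly. Their poses are not given: they have to be found in the camera images.
- rack: Fixed cedar block, 155 x 86 mm, 85 mm high, origin at the centre of its underside. Three slots open at the top, each 10 mm (rack's x) by 48 mm (rack's y), 77 mm deep, at rack x = -55, 0 and +55 mm: one holds the pliers, one a steel plane iron, one a pale wooden template, in any order, all at the rack's yaw.
- pliers: Spreader pliers (0.16 kg), a flat tool upright in a slot, handles up, hung by its steel cross-bar (10 x 62 x 8 mm) lying on the rack's top. Origin on the pivot, 4 mm above the rack's top at the start; y is the direction in which the handles close, z up, x through the flat of the tool. Squeezing the handles spreads the jaws and ring below the pivot.
- handles (a point): Middle of the space between the two oak handles, 46 mm above the pivot: the place to grip. Axes as the pliers'. The handles lie on either side in y, 18 to 70 mm above the pivot, 14 mm thick in x; at rest they splay, 50 mm over their outer faces here (57 mm at the top); fully squeezed the faces are parallel, 36 mm apart, on a stop.
- ring (a point): Centre of the split ring, 48 mm below the pivot. Axes as the pliers': the pin has to pass through the ring along x. Ring 6 mm thick; its lowest part is 25 mm below this point. At rest the opening is 13.5 mm wide in y; fully spread it is 28 mm wide and reaches about 15 mm up and 18 mm down from the centre.
- jaw_left (a joint): Swing of one lever of the pliers: 0 at rest (ring shut), 0.155 fully squeezed (ring fully spread). A spring opposes it; about 10 N on each handle squeezes fully, more does no harm (a grip of 40 to 60 N is good).
- jaw_right (a joint): The same for the other lever; the two are geared together.
- stop: Fixed lever stop: dark wooden base 100 mm wide with a steel cheek (top at 77 mm) that carries a level steel pin. Origin on the bench below the groove's centre; the pin's axis is its x axis, 62 mm above the bench; the pin's free end points to -x (obliquely towards the robot and its right). Base plate 12 mm high, from x = -12 mm on.
- groove (a point): Centre of the groove on the pin's axis, axes as the stop's. Pin 20 mm in diameter, its free end 25 mm from this point on the -x side; the groove is 14 mm wide and 13 mm in diameter; at its far side, 7 mm beyond this point, a brass washer (34 mm in diameter) with the lever behind it.
- lever_tip (a point): End of the stop's oak lever, 85 mm from the pin, swung on the pin behind the washer; must not be moved.
- iron_mid (a point): Middle of the steel plane iron (6 x 42 x 108 mm), upright in a slot, top 116 mm above the bench.
- template_mid (a point): Middle of the pale wooden template (7 x 38 x 98 mm), upright in a slot, top 106 mm above the bench.
- ebony_box: Half-built dark box, 110 x 150 mm, 50 mm high, loose on the bench; origin under its centre.
- spokeshave: Steel spokeshave, 246 mm long along its y, 22 mm high, loose on the bench; origin under its centre.

How it is judged:
On the way, in this order (a step that is already met when the one before it is completed fails the run):
1. the pliers are held by the fingers, drawn up until the ring is clear of the rack (height (world z) of ring above 0.112 m and contact force between the fingers and pliers above 2 N), for 0.1 s.
2. the spread ring is at the free end of the pin, in line with it (x of ring in the frame of groove between -0.055 and -0.01 m and y of ring in the frame of groove between -0.008 and 0.008 m and z of ring in the frame of groove between -0.009 and 0.009 m and value of joint each of jaw_left, jaw_right above 0.1 rad), for 0.04 s.
At the end, for the whole second after the job is handed in: The fingers hold the pliers squeezed (over 5 N, both levers swung past 0.12), at rest, with the ring's centre within 4.5 mm of the groove's centre along the pin, 5 mm sideways and 6 mm in height, the ring square to the pin within 0.15 rad and not bearing on the stop (under 1.5 N) (x of ring in the frame of groove between -0.0045 and 0.0045 m and y of ring in the frame of groove between -0.005 and 0.005 m and z of ring in the frame of groove between -0.006 and 0.006 m and angle between the x axis of pliers and the x axis of stop, either way round below 0.15 rad and value of joint each of jaw_left, jaw_right above 0.12 rad and contact force between the fingers and pliers above 5 N and contact force between pliers and stop below 1.5 N and linear speed of pliers below 0.02 m/s); the arm keeps its last pose, push and grip.
It fails at once if the pliers or ring are forced against the lever stop (over 25 N) (contact force between pliers and stop above 25 N).
It fails at once if the stop's lever is moved (over 10 mm at its tip) (distance of lever_tip from where it was at the start of the episode above 0.01 m).
It fails at once if another tool or the box is moved (over 20 mm) (distance of any of iron_mid, template_mid, ebony_box, spokeshave from where it was at the start of the episode above 0.02 m).
It also fails if it takes over 48 s, if anything falls off the work surface, if the arm or the gripper's body presses on something with over 40 N, if the wrist force passes 120 N, or if a joint passes its speed limit or range.

## Robot

A 6-joint arm with a two-finger parallel gripper is mounted at the origin on the work surface. World frame = base frame: x ahead of the robot, y to its left, z up, the work surface at z = 0. Lengths are in m, angles in rad, forces in N, time in s.
With the tool pointing down it reaches from about 0.35 to 0.925 m from the base axis. Payload 6.4 kg.
Tool frame: the origin (TCP) lies at the very end of the fingers, on their centre line; the grasp point (between the pads) lies behind it (ctrl.tcp_to_grasp is the z of the grasp point in the tool frame, in m); z points along the fingers, y is the line along which they close (so a half turn about z gives the same grasp; the last joint's range is limited). The gripper opens to 85 mm and grips with 20 to 120 N. Pads are 22 mm wide; open, the fingers measure 114 mm over their backs; the gripper's body (76 mm by 85 mm) begins 54 mm behind the grasp point. The pads swing forward as they close: fully open they stand 13 mm farther back than shut.
Start: joints at [-1.347, 0.245, 1.558, -0, 1.339, -0.174], TCP at [0.252, -0.599, 0.231] pointing down, gripper open.
Joint ranges: [-3.13, 3.13], [-1.02, 2.26], [0.13, 2.54], [-0.95, 4.09], [0.21, 2.88], [-2.74, 2.74]. Speed limits (rad/s): [2.57, 2.57, 3.14, 3.14, 3.14, 3.14].

## Interface

Orientations are given as a rotation vector (axis times angle).
In Python, from plant import ctrl, eyes, hand_in gives the robot as it stands.
- The arm moves only by the tool send_rows, never from a script. Its argument "rows" is a list of rows, each an object with "delta_pos": the shift along the world's x, y, z in cm, a list of three; "yaw": the turn about the world's z in degrees; "gripper": the opening, from -1 (shut) to 1 (fully open), so that 0 is half open. A call has exactly 10 rows; each row shifts and turns the commanded pose from where the row before left it; what a row does not reach is not made up. A row lasts 1/8 s, in which the tool goes at most 62.5 mm and 10.7 degrees, less where a joint would pass 70% of its speed; a pose out of reach is approached as far as the arm can. A call with a gripper value outside its range is refused whole. The fingers move at their own pace and stop on an object; "force" is the grip in N (left out, the last holds). Time passes only in rows, so rows that do not move let the fingers close, or fill a call up. It gives the time, the measured TCP pose, the force, the opening and the grip force at its end, in the units of the state.
- ctrl.sense(): the state, without advancing time (a new reading comes with each control period).
- eyes.capture(name): name is "side" or "top" or "wrist"; returns the picture (480x640x3 uint8, red, green, blue); there is no depth.
- eyes.camera_params(name): a dict with "mtx" (3x3 intrinsics, pixels), "view" (4x4, takes a point from world to camera coordinates); the wrist camera has in their place "tool_from_camera" (4x4, takes a point from camera to tool coordinates, whose origin is the TCP and whose axes are the flange's). Camera axes: x right, y down, z forward; pixel columns grow to the right and rows downward; lengths in m; the calibration is good to about 2 mm. A picture is of the moment at which its call begins: read the wrist's pose just before it. camera_params takes no time and is no camera call.
- hand_in(): hands the job in; it is judged then, once.
The state is a dict: "time": time; "q": joint angles; "dq": joint speeds; "effort": joint torques, N m; "ee_pos": TCP position; "ee_rot": TCP orientation; "ft_force": force on the tool from outside, world axes, zero at the start; "moment": the same for the moment, N m; "grip_width": finger opening in m; "grasp_force": force on a finger pad.
Only numpy, scipy, OpenCV 4.12 (cv2) and the standard library are available. Lean on these libraries where they do the work, as an engineer would, in place of code of your own. Each camera call takes 0.05 s, during which the arm holds its last target. There are 200 camera calls.

## Working session

There is one attempt and no reset: what is moved stays moved. The work goes in short steps, Python scripts to look and compute and a tool call to move; the robot and the scene stay as the last step left them, time stands still between calls to the robot, and variables do not carry over. Pictures are saved under pics/ and viewed, at most 10 in all, crops included, and the job is handed in when it is done.

Besides the shell and the picture viewer there is one more tool, called after ">>>" by a JSON object that holds its "name" and its "arguments". send_rows: Moves the arm, as the interface text tells. Its arguments: {"type":"object","properties":{"rows":{"type":"array","items":{"type":"object","properties":{"delta_pos":{"type":"array","items":{"type":"number"}},"yaw":{"type":"number"},"gripper":{"type":"number"}}}},"force":{"type":"number"}},"required":["rows"]}

```bash
mkdir -p pics && cat > h.py <<'E'
import numpy as np, cv2
from plant import ctrl, eyes, hand_in
def save(n,im): cv2.imwrite('pics/'+n+'.png',im[:,:,::-1])
def ray(name,u,v):
    p=eyes.camera_params(name);K=np.array(p['mtx']);V=np.array(p['view'])
    d=np.linalg.inv(K)@np.array([u,v,1.]);R=V[:3,:3]
    return -R.T@V[:3,3],R.T@d
def onz(name,u,v,z):
    o,d=ray(name,u,v);return o+d*(z-o[2])/d[2]
def proj(name,P):
    p=eyes.camera_params(name);V=np.array(p['view']);c=V[:3,:3]@np.asarray(P)+V[:3,3];q=np.array(p['mtx'])@c;return q[:2]/q[2]
def tri(obs):
    A=np.zeros((3,3));b=np.zeros(3)
    for n,u,v in obs:
        o,d=ray(n,u,v);d=d/np.linalg.norm(d);M=np.eye(3)-np.outer(d,d);A+=M;b+=M@o
    return np.linalg.solve(A,b)
E
python3 - <<'E'
from h import *
for n in('top','side'):
    im=eyes.capture(n);save(n+'0',im);p=eyes.camera_params(n);print(n,np.array(p['mtx']).round(1).tolist(),np.array(p['view']).round(3).tolist())
print(ctrl.sense()['ee_rot'],ctrl.tcp_to_grasp)
E
```

```text
top [[496.3, 0.0, 312.5], [0.0, 496.3, 241.6], [0.0, 0.0, 1.0]] [[0.031, -1.0, -0.005, -0.02], [-0.979, -0.029, -0.201, 0.597], [0.201, 0.011, -0.98, 0.924], [0.0, 0.0, 0.0, 1.0]]
side [[600.4, 0.0, 321.4], [0.0, 600.4, 237.3], [0.0, 0.0, 1.0]] [[-0.793, -0.608, 0.012, 0.466], [-0.388, 0.491, -0.78, 0.316], [0.469, -0.623, -0.626, 0.677], [0.0, 0.0, 0.0, 1.0]]
[-3.07792485e+00 -6.20413083e-01  1.19985552e-04] -0.0187
```

View pics/top0.png

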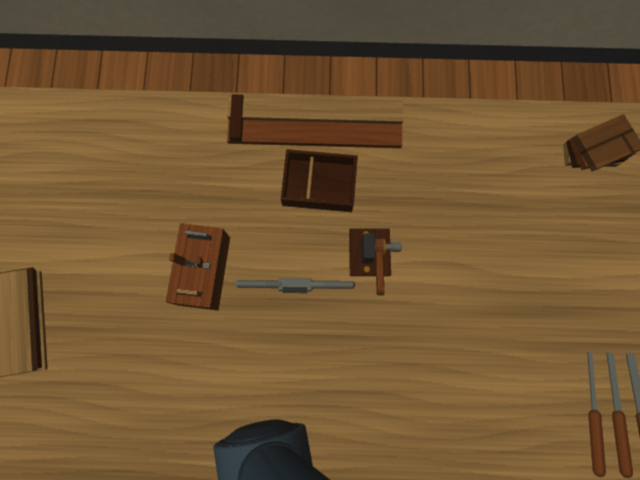

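View pics/side0.png

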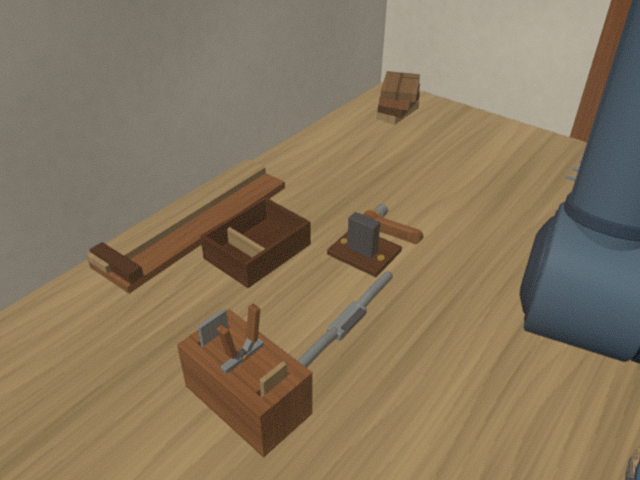

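```bash
python3 - <<'E'
import cv2,numpy as np
t=cv2.imread('pics/top0.png');s=cv2.imread('pics/side0.png')
r=lambda im,x,y,w,h,k:cv2.resize(im[y:y+h,x:x+w],None,fx=k,fy=k,interpolation=cv2.INTER_CUBIC)
a=np.zeros((600,800,3),np.uint8)
a[:300,:240]=r(t,160,215,80,100,3)   # top rack x3
b=r(t,340,215,80,100,3);a[:300,250:490]=b
c=r(s,325,195,100,90,3);a[:270,500:800]=c
d=r(s,170,295,150,165,1.8);a[303:600,:270]=d
a=np.zeros((600,800,3),np.uint8)
a[:300,:400]=r(t,160,220,80,60,5)
a[:300,400:]=r(t,340,222,80,60,5)
a[300:,:400]=r(s,175,300,100,75,4)
a[300:,400:]=r(s,330,195,100,75,4)
cv2.imwrite('pics/z0.png',a)
E
```

```text
(no output)
```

View pics/z0.png

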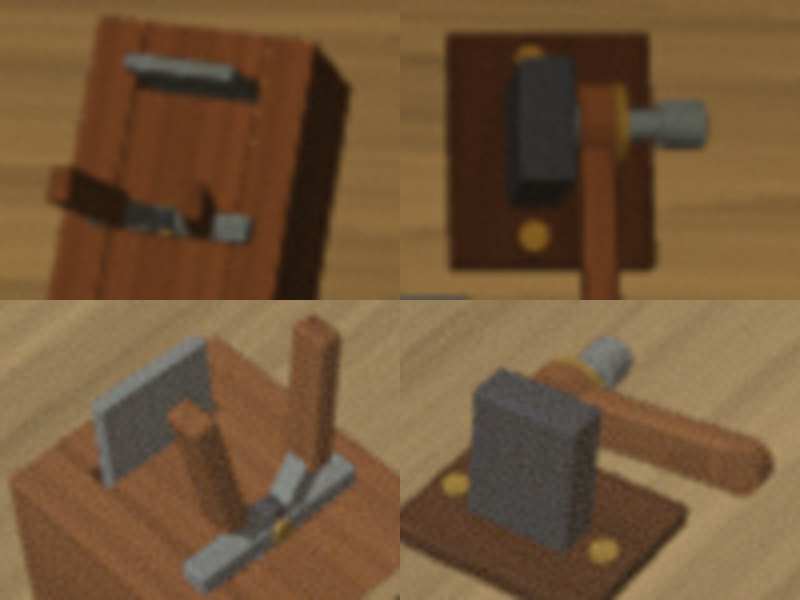

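```bash
python3 - <<'E'
from h import *
np.set_printoptions(precision=4,suppress=True)
T=lambda x,y:(160+x/5,220+y/5); S=lambda x,y:(175+x/4,300+(y-300)/4)
T2=lambda x,y:(340+(x-400)/5,222+y/5); S2=lambda x,y:(330+(x-400)/4,195+(y-300)/4)
a=onz('side',*S(197,572),.093);b=onz('side',*S(345,468),.093);print('bar',a,b,(a+b)/2,np.linalg.norm(a-b),np.degrees(np.arctan2(*(b-a)[:2])))
print('bar right top',onz('top',*T(250,228),.093))
L=onz('side',*S(193,412),.159);R=onz('side',*S(317,324),.159);print('handles side',L,R,(L+R)/2,np.linalg.norm(L-R))
L=onz('top',*T(60,186),.159);R=onz('top',*T(195,192),.159);print('handles top',L,R,(L+R)/2)
c=[onz('top',*T(100,18),.085),onz('top',*T(318,44),.085),onz('top',213,308,.085),onz('top',167,302,.085)];print('rack',np.array(c),np.mean(c,0))
# rack by mask
im=eyes.capture('top');hsv=cv2.cvtColor(im,cv2.COLOR_RGB2HSV)
print('hsv rack',hsv[240,215],hsv[290,200],'bench',hsv[330,200],'base',hsv[240,353],'darkside',hsv[290,222])
base=np.array([onz('top',*T2(*p),.012) for p in[(447,35),(650,35),(655,268),(450,268)]]);print('base',base,base.mean(0))
print('dirs',base[1]-base[0],base[2]-base[3],base[0]-base[3],base[1]-base[2])
for n,p in(('end',(706,124)),('step',(663,124)),('washer',(629,122))): print(n,onz('top',*T2(*p),.062))
print('endside',onz('side',*S2(607,360),.062))
E
```

```text
bar [0.5426 0.2509 0.093 ] [0.5352 0.1933 0.093 ] [0.5389 0.2221 0.093 ] 0.05806279157827411 -172.6604919242601
bar right top [0.5381 0.1908 0.093 ]
handles side [0.5413 0.2455 0.159 ] [0.5374 0.1982 0.159 ] [0.5393 0.2219 0.159 ] 0.04747850926789463
handles top [0.5413 0.2449 0.159 ] [0.5406 0.1968 0.159 ] [0.541  0.2209 0.159 ]
rack [[0.6203 0.2572 0.085 ]
 [0.6124 0.1713 0.085 ]
 [0.4589 0.1811 0.085 ]
 [0.4675 0.2689 0.085 ]] [0.5398 0.2196 0.085 ]
hsv rack [ 12 185 102] [ 11 181 111] bench [ 17 142 120] base [ 11 179  57] darkside [ 17 145 118]
base [[ 0.6364 -0.078   0.012 ]
 [ 0.6389 -0.1629  0.012 ]
 [ 0.5407 -0.1649  0.012 ]
 [ 0.5381 -0.0808  0.012 ]] [ 0.5885 -0.1216  0.012 ]
dirs [ 0.0025 -0.0849  0.    ] [ 0.0025 -0.0841  0.    ] [0.0982 0.0028 0.    ] [0.0982 0.002  0.    ]
end [ 0.5916 -0.1776  0.062 ]
step [ 0.5911 -0.1607  0.062 ]
washer [ 0.5915 -0.1472  0.062 ]
endside [ 0.5912 -0.1726  0.062 ]
```

>>> {"name": "send_rows", "arguments": {"rows": [{"delta_pos":[1.6,4.1,0.2],"yaw":-1.4,"gripper":1},{"delta_pos":[1.6,4.1,0.2],"yaw":-1.4,"gripper":1},{"delta_pos":[1.6,4.1,0.2],"yaw":-1.4,"gripper":1},{"delta_pos":[1.6,4.1,0.2],"yaw":-1.4,"gripper":1},{"delta_pos":[1.6,4.1,0.2],"yaw":-1.4,"gripper":1},{"delta_pos":[1.6,4.1,0.2],"yaw":-1.4,"gripper":1},{"delta_pos":[1.6,4.1,0.2],"yaw":-1.4,"gripper":1},{"delta_pos":[1.6,4.1,0.2],"yaw":-1.4,"gripper":1},{"delta_pos":[1.6,4.1,0.2],"yaw":-1.4,"gripper":1},{"delta_pos":[1.6,4.1,0.2],"yaw":-1.4,"gripper":1}]}}

```text
time: 1.4
ee_pos: [0.412, -0.1878, 0.2512]
ee_rot: [-3.132, -0.239, -0.0]
ft_force: [-0.1, -0.4, 0.2]
grip_width: 0.0856
grasp_force: 0.0
```

>>> {"name": "send_rows", "arguments": {"rows": [{"delta_pos":[1.28,4.1,0],"yaw":-1.4,"gripper":1},{"delta_pos":[1.28,4.1,0],"yaw":-1.4,"gripper":1},{"delta_pos":[1.28,4.1,0],"yaw":-1.4,"gripper":1},{"delta_pos":[1.28,4.1,0],"yaw":-1.4,"gripper":1},{"delta_pos":[1.28,4.1,0],"yaw":-1.4,"gripper":1},{"delta_pos":[1.28,4.1,0],"yaw":-1.4,"gripper":1},{"delta_pos":[1.28,4.1,0],"yaw":-1.4,"gripper":1},{"delta_pos":[1.28,4.1,0],"yaw":-1.4,"gripper":1},{"delta_pos":[1.28,4.1,0],"yaw":-1.4,"gripper":1},{"delta_pos":[1.28,4.1,0],"yaw":-1.4,"gripper":1}]}}

```text
time: 2.65
ee_pos: [0.5399, 0.2222, 0.251]
ee_rot: [3.138, -0.144, -0.001]
ft_force: [0.2, -1.0, 0.0]
grip_width: 0.0854
grasp_force: 0.0
```

```bash
cat >> h.py <<'E'
from scipy.spatial.transform import Rotation as Ro
def pose():
    s=ctrl.sense();R=Ro.from_rotvec(s['ee_rot']).as_matrix();return np.array(s['ee_pos']),R,s
def wray(u,v,p,R):
    c=eyes.camera_params('wrist');X=np.array(c['tool_from_camera']);d=np.linalg.inv(np.array(c['mtx']))@np.array([u,v,1.])
    return p+R@X[:3,3],R@(X[:3,:3]@d)
def wz(u,v,z,p,R):
    o,d=wray(u,v,p,R);return o+d*(z-o[2])/d[2]
E
python3 - <<'E'
from h import *
p,R,s=pose();print(p,np.degrees(np.arctan2(R[1,0],R[0,0])),R[2],s['q'])
im=eyes.capture('wrist');save('w1',im)
E
```

```text
[0.53990674 0.2221764  0.25098389] -5.241377299214339 [-3.66095578e-04  1.99600856e-04 -9.99999913e-01] [ 1.96347795e-01  7.55988481e-02  1.71183987e+00 -8.95520291e-05
  1.35456163e+00  1.85864261e+00]
```

View pics/w1.png

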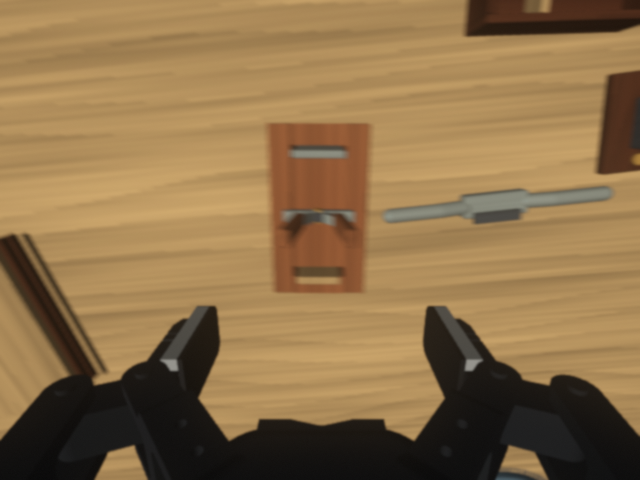

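```bash
python3 - <<'E'
from h import *
p,R,s=pose();np.set_printoptions(precision=4,suppress=True)
for u,v,z in[(283,216,.093),(355,216,.093),(268,124,.085),(371,124,.085),(276,292,.085),(363,291,.085)]: print(u,v,wz(u,v,z,p,R))
im=eyes.capture('wrist')
hsv=cv2.cvtColor(im,cv2.COLOR_RGB2HSV);m=((hsv[...,1]<90)&(hsv[...,2]>90)).astype(np.uint8)[205:225,275:362]
ys,xs=np.where(m);print(xs.min()+275,xs.max()+275,ys.min()+205,ys.max()+205)
k=((hsv[...,0]<=12)&(hsv[...,1]>130)).astype(np.uint8)
k=cv2.morphologyEx(k,cv2.MORPH_CLOSE,np.ones((31,31)));n,l,st,ce=cv2.connectedComponentsWithStats(k);i=l[180,300];c=max(cv2.findContours((l==i).astype(np.uint8),0,2)[0],key=cv2.contourArea)
q=cv2.approxPolyDP(c,8,True)[:,0];P=np.array([wz(u,v,.085,p,R) for u,v in q]);print(q.tolist(),P,P.mean(0))
E
```

```text
283 216 [0.5457 0.2596 0.093 ]
355 216 [0.5402 0.197  0.093 ]
268 124 [0.6227 0.2635 0.085 ]
371 124 [0.6152 0.1786 0.085 ]
276 292 [0.4697 0.2765 0.085 ]
363 291 [0.4634 0.1932 0.085 ]
292 361 211 224
[[278, 126], [284, 291], [368, 292], [377, 126]] [[0.6204 0.2555 0.085 ]
 [0.4701 0.2687 0.085 ]
 [0.4619 0.1885 0.085 ]
 [0.6132 0.1738 0.085 ]] [0.5414 0.2216 0.085 ]
```

>>> {"name": "send_rows", "arguments": {"rows": [{"delta_pos":[0.1,-0.05,-1.35],"gripper":1,"yaw":0},{"delta_pos":[0,0,-1.35],"gripper":1,"yaw":0},{"delta_pos":[0,0,-1.35],"gripper":1,"yaw":0},{"delta_pos":[0,0,-1.35],"gripper":1,"yaw":0},{"delta_pos":[0,0,-1.35],"gripper":1,"yaw":0},{"delta_pos":[0,0,-1.35],"gripper":1,"yaw":0},{"delta_pos":[0,0,-1.35],"gripper":1,"yaw":0},{"delta_pos":[0,0,-1.35],"gripper":1,"yaw":0},{"delta_pos":[0,0,-1.35],"gripper":1,"yaw":0},{"delta_pos":[0,0,-1.35],"gripper":1,"yaw":0}]}}

```text
time: 4.0
ee_pos: [0.5408, 0.2203, 0.1154]
ee_rot: [-3.138, 0.143, 0.0]
ft_force: [0.5, 0.2, 0.2]
grip_width: 0.0856
grasp_force: 0.0
```

>>> {"name": "send_rows", "arguments": {"rows": [{"delta_pos":[0,0,0],"gripper":0.3,"yaw":0},{"delta_pos":[0,0,0],"gripper":0.2,"yaw":0},{"delta_pos":[0,0,0],"gripper":0.1,"yaw":0},{"delta_pos":[0,0,0],"gripper":-0.1,"yaw":0},{"delta_pos":[0,0,0],"gripper":-0.3,"yaw":0},{"delta_pos":[0,0,0],"gripper":-0.5,"yaw":0},{"delta_pos":[0,0,0],"gripper":-0.6,"yaw":0},{"delta_pos":[0,0,0],"gripper":-0.6,"yaw":0},{"delta_pos":[0,0,0],"gripper":-0.6,"yaw":0},{"delta_pos":[0,0,0],"gripper":-0.6,"yaw":0}], "force": 50}}

```text
time: 5.25
ee_pos: [0.5425, 0.2205, 0.1189]
ee_rot: [-3.138, 0.142, -0.006]
ft_force: [-1.4, 0.7, 9.6]
grip_width: 0.0333
grasp_force: 50.7
```

>>> {"name": "send_rows", "arguments": {"rows": [{"delta_pos":[0,0,0.2],"gripper":-0.6,"yaw":0},{"delta_pos":[0,0,0.5],"gripper":-0.6,"yaw":0},{"delta_pos":[0,0,1.0],"gripper":-0.6,"yaw":0},{"delta_pos":[0,0,1.5],"gripper":-0.6,"yaw":0},{"delta_pos":[0,0,1.5],"gripper":-0.6,"yaw":0},{"delta_pos":[0,0,1.5],"gripper":-0.6,"yaw":0},{"delta_pos":[0,0,1.5],"gripper":-0.6,"yaw":0},{"delta_pos":[0,0,1.5],"gripper":-0.6,"yaw":0},{"delta_pos":[0,0,1.5],"gripper":-0.6,"yaw":0},{"delta_pos":[0,0,1.3],"gripper":-0.6,"yaw":0}]}}

```text
time: 6.5
ee_pos: [0.5406, 0.2203, 0.2373]
ee_rot: [-3.138, 0.143, 0.001]
ft_force: [-0.3, -0.2, -1.8]
grip_width: 0.0332
grasp_force: 50.3
```

```bash
python3 - <<'E'
from h import *
eyes.capture('side')
p,R,s=pose();print(p,s['grip_width'],s['grasp_force'],s['ft_force'])
r=lambda im,x,y,w,h,k:cv2.resize(im[y:y+h,x:x+w],None,fx=k,fy=k,interpolation=cv2.INTER_CUBIC)
a=np.zeros((600,800,3),np.uint8)
pt=p-[0,0,.06]
for i,n in enumerate(('side','top')):
    im=eyes.capture(n);u,v=proj(n,pt).astype(int);x,y=max(0,u-66),max(0,v-100);print(n,x,y)
    a[:,i*400:i*400+400]=r(im,x,y,133,200,3)[:600,:400][:, :400] if r(im,x,y,133,200,3).shape[1]>=400 else cv2.resize(im[y:y+200,x:x+133],(400,600))
save('lift',a)
E
```

```text
[0.54163123 0.22050707 0.23930922] 0.03352725415094087 50.368589758872986 [0.27466496 0.37067274 0.00833935]
side 171 202
top 116 155
```

View pics/lift.png

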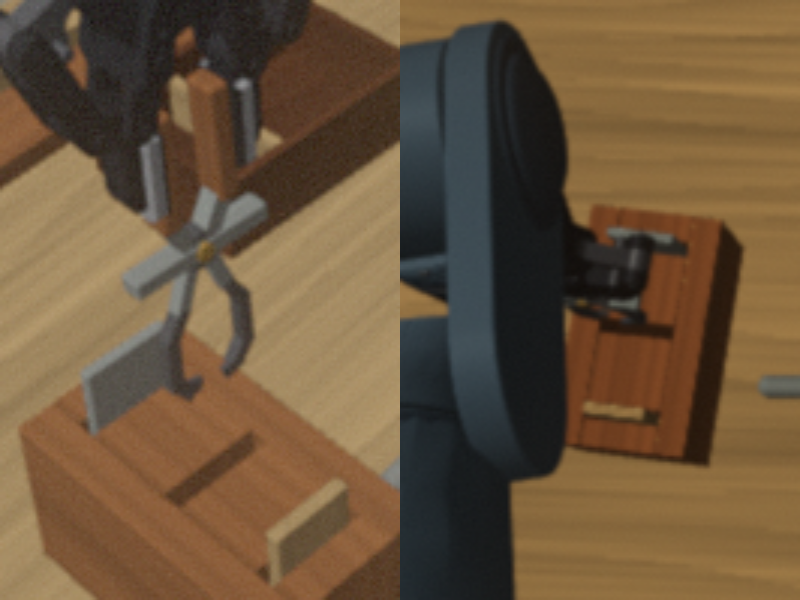

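```bash
python3 - <<'E'
from h import *
np.set_printoptions(precision=4,suppress=True)
p,R,s=pose();print(p,np.degrees(np.arctan2(R[1,0],R[0,0])))
S=lambda x,y:(171+x/3,202+y/3)
o,d=ray('side',*S(205,252))
for dx in(.005,.008): print('pivot',o+d*((p[0]-dx-o[0])/d[0]))
for z in(.209,): # bar top ends
  a=onz('side',*S(130,272),z+.004);b=onz('side',*S(258,202),z+.004);print(a,b,(a+b)/2,np.linalg.norm(a-b),np.degrees(np.arctan2(-(a-b)[0],(a-b)[1])))
E
```

```text
[0.5411 0.2203 0.2372] -5.206026900750882
pivot [0.5361 0.2196 0.2079]
pivot [0.5331 0.2224 0.2117]
[0.5459 0.2475 0.213 ] [0.5353 0.1913 0.213 ] [0.5406 0.2194 0.213 ] 0.05722079207670925 -10.692360637278096
```

>>> {"name": "send_rows", "arguments": {"rows": [{"delta_pos":[0.26,-2.18,0.2],"gripper":-0.6,"yaw":4.84},{"delta_pos":[0.26,-2.18,0.2],"gripper":-0.6,"yaw":4.84},{"delta_pos":[0.26,-2.18,0.2],"gripper":-0.6,"yaw":4.84},{"delta_pos":[0.26,-2.18,0.2],"gripper":-0.6,"yaw":4.84},{"delta_pos":[0.26,-2.18,0.2],"gripper":-0.6,"yaw":4.84},{"delta_pos":[0.26,-2.18,0.2],"gripper":-0.6,"yaw":4.84},{"delta_pos":[0.26,-2.18,0.2],"gripper":-0.6,"yaw":4.84},{"delta_pos":[0.26,-2.18,0.2],"gripper":-0.6,"yaw":4.84},{"delta_pos":[0.26,-2.18,0.2],"gripper":-0.6,"yaw":4.84},{"delta_pos":[0.26,-2.18,0.2],"gripper":-0.6,"yaw":4.84}]}}

```text
time: 7.9
ee_pos: [0.5663, 0.0016, 0.2553]
ee_rot: [-2.918, -1.16, 0.003]
ft_force: [-0.1, -0.1, -2.3]
grip_width: 0.0333
grasp_force: 50.3
```

>>> {"name": "send_rows", "arguments": {"rows": [{"delta_pos":[0.26,-2.3,0],"gripper":-0.6,"yaw":4.84},{"delta_pos":[0.26,-2.3,0],"gripper":-0.6,"yaw":4.84},{"delta_pos":[0.26,-2.3,0],"gripper":-0.6,"yaw":4.84},{"delta_pos":[0.26,-2.3,0],"gripper":-0.6,"yaw":4.84},{"delta_pos":[0.26,-2.3,0],"gripper":-0.6,"yaw":4.84},{"delta_pos":[0.26,-2.3,0],"gripper":-0.6,"yaw":4.84},{"delta_pos":[0.26,-2.3,0],"gripper":-0.6,"yaw":4.84},{"delta_pos":[0.26,-2.3,0],"gripper":-0.6,"yaw":4.84},{"delta_pos":[0.26,-2.3,0],"gripper":-0.6,"yaw":4.84},{"delta_pos":[0.26,-2.3,0],"gripper":-0.6,"yaw":4.84}]}}

```text
time: 9.15
ee_pos: [0.5924, -0.2282, 0.2551]
ee_rot: [-2.186, -2.254, 0.001]
ft_force: [-0.9, -0.5, -1.5]
grip_width: 0.0333
grasp_force: 50.3
```

>>> {"name": "send_rows", "arguments": {"rows": [{"delta_pos":[0,0,-1.2],"gripper":-0.6,"yaw":0},{"delta_pos":[0,0,-1.2],"gripper":-0.6,"yaw":0},{"delta_pos":[0,0,-1.2],"gripper":-0.6,"yaw":0},{"delta_pos":[0,0,-1.2],"gripper":-0.6,"yaw":0},{"delta_pos":[0,0,-1.2],"gripper":-0.6,"yaw":0},{"delta_pos":[0,0,-1.2],"gripper":-0.6,"yaw":0},{"delta_pos":[0,0,-1.2],"gripper":-0.6,"yaw":0},{"delta_pos":[0,0,-1.2],"gripper":-0.6,"yaw":0},{"delta_pos":[0,0,-1.2],"gripper":-0.6,"yaw":0},{"delta_pos":[0,0,0],"gripper":-0.6,"yaw":0}]}}

```text
time: 10.4
ee_pos: [0.5921, -0.2273, 0.1467]
ee_rot: [-2.189, -2.25, 0.001]
ft_force: [-0.2, 1.4, -1.5]
grip_width: 0.0334
grasp_force: 50.3
```

```bash
python3 - <<'E'
from h import *
eyes.capture('side');eyes.capture('side')
for _ in range(2):
    p,R,s=pose();print(p,np.degrees(np.arctan2(R[1,0],R[0,0])),s['grip_width'],s['grasp_force'],s['ft_force']);eyes.capture('top')
r=lambda im,x,y,w,h,k:cv2.resize(im[y:y+h,x:x+w],None,fx=k,fy=k,interpolation=cv2.INTER_CUBIC)
a=np.zeros((600,800,3),np.uint8)
for i,(n,x,y) in enumerate((('side',320,130),('top',330,190))):
    im=eyes.capture(n);save(n+'_p',im);a[:,i*400:i*400+400]=r(im,x,y,100,150,4)
save('pre',a)
E
```

```text
[ 0.59296771 -0.22785006  0.14842321] 91.59177230762397 0.03351274079265038 50.33793032169342 [ 0.41577527 -0.27619968 -0.68068736]
[ 0.59315288 -0.22797521  0.14884066] 91.59303660361041 0.03347539629195994 50.33736169338226 [ 0.52493932 -0.76499761 -0.97479805]
```

View pics/pre.png

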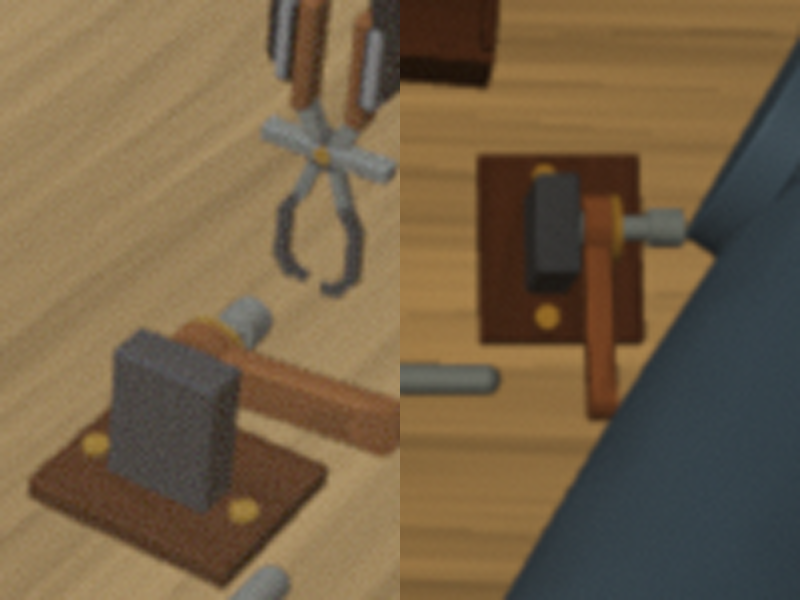

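```bash
python3 - <<'E'
from h import *
S=lambda P:((proj('side',P)-[320,130])*4).round(0);T=lambda P:((proj('top',P)-[330,190])*4).round(0)
p=np.array([.593,-.228,.1485]);d=np.array([-.028,.9996,0]);n=np.array([-.9996,-.028,0]);k=np.array([0,0,1])
pv=p-[0,0,.0285]
print('bar ends',[S(pv+s*.031*n+.005*d).tolist() for s in(-1,1)],'brass',S(pv+.006*d),'ring c',S(pv-.048*k),'L/R',[S(pv-.048*k+s*.014*n).tolist() for s in(-1,1)],'U/D',[S(pv-.048*k+a*k).tolist() for a in(.015,-.018,-.025)])
g=np.array([.591,-.151,.062])
print('side end circ top/sides',[S(g-.025*d+v*.01).tolist() for v in(k,n,-n,-k)])
print('washer',[S(g+.007*d+v*.017).tolist() for v in(k,n,-n)])
print('top end',[T(g-.025*d+v*.01).tolist() for v in(k,n,-n)],'step',[T(g-.007*d+v*.01).tolist() for v in(k,n,-n)],'washer',[T(g+.007*d+v*.017).tolist() for v in(k,n,-n)])
t=cv2.imread('pics/top_p.png');h=cv2.cvtColor(t,cv2.COLOR_BGR2HSV)
for y in range(238,258): print(y,' '.join('%3d/%3d'%(h[y,x,1],h[y,x,2]) for x in range(484-100,502-100,1)))
E
```

```text
bar ends [[256.0, 130.0], [383.0, 177.0]] brass [318. 154.] ring c [314. 242.] L/R [[287.0, 231.0], [342.0, 252.0]] U/D [[317.0, 213.0], [310.0, 275.0], [309.0, 288.0]]
side end circ top/sides [[252.0, 297.0], [270.0, 324.0], [230.0, 308.0], [248.0, 335.0]]
washer [[213.0, 319.0], [245.0, 367.0], [176.0, 337.0]]
top end [[285.0, 223.0], [282.0, 247.0], [281.0, 207.0]] step [[248.0, 223.0], [246.0, 247.0], [244.0, 207.0]] washer [[221.0, 220.0], [218.0, 261.0], [216.0, 193.0]]
238 181/ 79 181/ 69 167/ 67 174/ 63 176/ 61 157/ 78 145/125 140/142 140/142 139/141 140/140 138/142 137/141 138/140 142/140 140/142 139/141 140/140
239 189/101 179/ 77 170/ 66 171/ 61 171/ 61 157/ 73 144/110 140/135 138/140 142/138 139/139 142/138 142/138 142/138 139/138 140/138 140/137 140/138
240 188/115 184/ 86 173/ 68 177/ 62 180/ 61 155/ 69 145/104 141/136 140/144 141/141 140/142 141/143 142/142 142/140 140/142 143/139 140/140 140/140
241 190/121 181/ 96 178/ 70 167/ 64 177/ 62 169/ 71 142/106 136/133 128/138 124/140 128/138 124/138 127/137 126/138 126/136 125/137 134/137 141/141
242 190/125 187/101 180/ 71
[... 1640 characters left out ...]
/ 61 164/ 70 148/100 143/141 140/151 142/151 141/152 139/152 140/151 138/151 140/153 139/152 140/151 140/151
254 176/ 68 174/ 66 174/ 66 173/ 62 167/ 61 170/ 69 146/101 141/146 141/156 141/155 141/156 140/155 139/154 139/154 138/155 140/153 142/153 139/154
255 170/ 63 164/ 67 176/ 68 171/ 64 170/ 63 167/ 64 148/ 93 141/146 141/156 141/156 140/155 140/155 137/156 141/154 139/156 139/154 141/154 138/155
256 173/ 65 175/ 67 166/ 69 177/ 65 162/ 63 173/ 62 154/ 86 142/144 136/157 138/157 141/156 137/154 138/155 139/154 139/154 138/155 141/156 138/155
257 167/ 67 174/ 69 175/ 67 170/ 66 170/ 63 171/ 61 156/ 88 142/144 139/158 140/158 141/156 139/158 138/157 139/156 140/157 136/157 137/155 136/158
```

>>> {"name": "send_rows", "arguments": {"rows": [{"delta_pos":[0,0,-0.5],"gripper":-0.6,"yaw":0},{"delta_pos":[0,0,-0.5],"gripper":-0.6,"yaw":0},{"delta_pos":[0,0.6,0],"gripper":-0.6,"yaw":0},{"delta_pos":[0,0.8,0],"gripper":-0.6,"yaw":0},{"delta_pos":[0,0.8,0],"gripper":-0.6,"yaw":0},{"delta_pos":[0,0.8,0],"gripper":-0.6,"yaw":0},{"delta_pos":[0,0.8,0],"gripper":-0.6,"yaw":0},{"delta_pos":[0,0.6,0],"gripper":-0.6,"yaw":0},{"delta_pos":[0,0,0],"gripper":-0.6,"yaw":0},{"delta_pos":[0,0,0],"gripper":-0.6,"yaw":0}]}}

```text
time: 11.95
ee_pos: [0.5928, -0.1839, 0.1383]
ee_rot: [2.19, 2.252, -0.0]
ft_force: [1.5, -0.2, -1.6]
grip_width: 0.0333
grasp_force: 50.3
```

```bash
cat > look.py <<'E'
from h import *
import sys
ps=[]
for _ in range(4):
    p,R,s=pose();ps.append(p);im=eyes.capture('side')
p=np.mean(ps,0);print(p,s['ft_force'],s['moment'],s['grip_width'])
w=eyes.capture('wrist')
a=np.zeros((600,800,3),np.uint8)
a[:,:480]=cv2.resize(im[135:235,335:415],(480,600),interpolation=cv2.INTER_CUBIC)
a[:240,480:]=cv2.resize(w,(320,240))
a[240:,480:]=cv2.resize(w[120:300,240:400],(320,360),interpolation=cv2.INTER_CUBIC)
save(sys.argv[1],a)
S=lambda P:((proj('side',P)-[335,135])*6).round(0).tolist()
d=np.array([-.028,.9996,0]);n=np.array([-.9996,-.028,0]);k=np.array([0,0,1]);pv=p-[0,0,.0285]
g=np.array([.5915,-.151,.062]);r=pv-.048*k
print('pred brass',S(pv+.006*d),'ring',S(r),'LR',S(r-.014*n),S(r+.014*n),'down',S(r-.018*k),'in stop',np.round([(r-g)@d,(r-g)@n,(r-g)@k],4))
print('pin end T,R,L,B',[S(g-.025*d+.01*v) for v in(k,n,-n,-k)],'groove',S(g),'per mm n,d,k',[(np.subtract(S(r+.01*v),S(r))/10).tolist() for v in(n,d,k)])
E
python3 look.py p2
```

```text
[ 0.59282476 -0.18400471  0.13832041] [ 0.79794444  0.31244069 -0.9726336 ] [ 0.02141165 -0.00568773 -0.0327783 ] 0.03341686812710566
pred brass [300.0, 299.0] ring [297.0, 430.0] LR [256.0, 413.0] [339.0, 447.0] down [292.0, 480.0] in stop [-0.033  -0.0004 -0.0002]
pin end T,R,L,B [[287.0, 415.0], [314.0, 456.0], [254.0, 431.0], [281.0, 471.0]] groove [237.0, 485.0] per mm n,d,k [[3.0, 1.2], [-1.8, 1.6], [0.3, -2.9]]
```

View pics/p2.png

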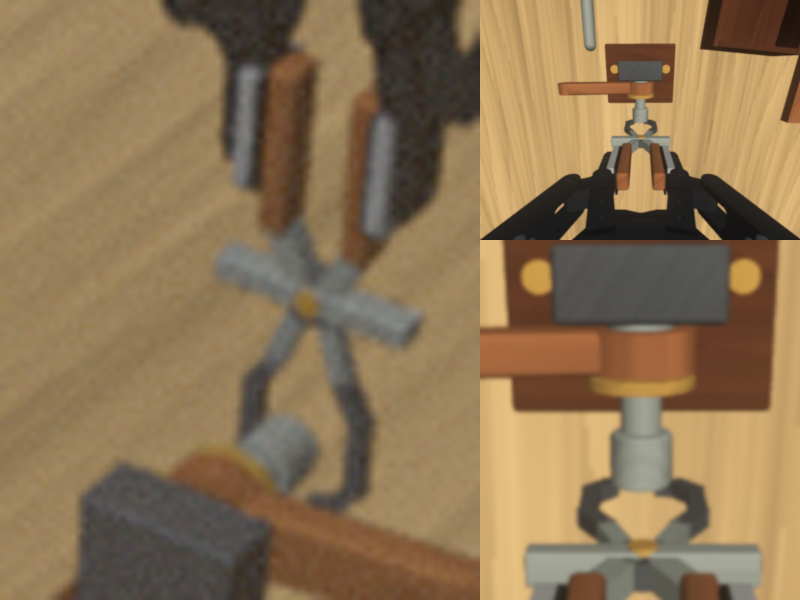

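```bash
python3 - <<'E'
from h import *
np.set_printoptions(precision=4,suppress=True)
p=np.array([.5928,-.1840,.1383]);_,R,_=pose()
def tri2(sx,sy,wx,wy):
    A=np.zeros((3,3));b=np.zeros(3);rs=[ray('side',335+sx/6,135+sy/6),wray(240+(wx-480)/2,120+(wy-240)/2,p,R)]
    for o,d in rs:
        d=d/np.linalg.norm(d);M=np.eye(3)-np.outer(d,d);A+=M;b+=M@o
    X=np.linalg.solve(A,b);print(X,'gap',[round(float(np.linalg.norm(np.cross(X-o,d/np.linalg.norm(d)))),4) for o,d in rs])
tri2(306,304,642,547)  # brass
tri2(287,415,641,490)  # pin end top
# wrist-only: depth from known lengths
W=lambda wx,wy,z:wz(240+(wx-480)/2,120+(wy-240)/2,z,p,R)
for z in(.106,.110,.114): print(z,W(525,547,z),W(760,547,z),np.linalg.norm(W(525,547,z)-W(760,547,z)))
for z in(.052,.062,.072): print('pin',z,W(612,450,z),W(670,450,z),'end',W(641,490,z),'step',W(641,432,z),'washer',W(641,392,z))
for z in(.058,.062): print('ring',z,W(579,518,z),W(708,510,z))
E
```

```text
[ 0.5921 -0.1802  0.1072] gap [0.0004, 0.0004]
[ 0.592  -0.1761  0.0719] gap [0.0001, 0.0001]
0.106 [ 0.561  -0.1814  0.106 ] [ 0.6241 -0.1796  0.106 ] 0.06302739199092756
0.11 [ 0.5617 -0.1796  0.11  ] [ 0.6233 -0.1779  0.11  ] 0.06159126272947037
0.114 [ 0.5624 -0.1778  0.114 ] [ 0.6225 -0.1761  0.114 ] 0.06015513346801316
pin 0.052 [ 0.582  -0.1691  0.052 ] [ 0.6015 -0.1685  0.052 ] end [ 0.5921 -0.183   0.052 ] step [ 0.5916 -0.1626  0.052 ] washer [ 0.5912 -0.1491  0.052 ]
pin 0.062 [ 0.5824 -0.1662  0.062 ] [ 0.601  -0.1657  0.062 ] end [ 0.5921 -0.1795  0.062 ] step [ 0.5915 -0.16    0.062 ] washer [ 0.5912 -0.1471  0.062 ]
pin 0.072 [ 0.5828 -0.1634  0.072 ] [ 0.6005 -0.1629  0.072 ] end [ 0.592  -0.1761  0.072 ] step [ 0.5915 -0.1574  0.072 ] washer [ 0.5911 -0.1452  0.072 ]
ring 0.058 [ 0.5715 -0.1915  0.058 ] [ 0.6148 -0.1874  0.058 ]
ring 0.062 [ 0.5718 -0.1899  0.062 ] [ 0.6143 -0.1859  0.062 ]
```

>>> {"name": "send_rows", "arguments": {"rows": [{"delta_pos":[0,0,0.3],"gripper":-0.6,"yaw":0},{"delta_pos":[-0.05,0,0],"gripper":-0.6,"yaw":0},{"delta_pos":[-0.02,0.5,0],"gripper":-0.6,"yaw":0},{"delta_pos":[-0.01,0.5,0],"gripper":-0.6,"yaw":0},{"delta_pos":[-0.01,0.5,0],"gripper":-0.6,"yaw":0},{"delta_pos":[-0.01,0.5,0],"gripper":-0.6,"yaw":0},{"delta_pos":[-0.01,0.5,0],"gripper":-0.6,"yaw":0},{"delta_pos":[0,0,0],"gripper":-0.6,"yaw":0},{"delta_pos":[0,0,0],"gripper":-0.6,"yaw":0},{"delta_pos":[0,0,0],"gripper":-0.6,"yaw":0}]}}

```text
time: 13.45
ee_pos: [0.5917, -0.1589, 0.1413]
ee_rot: [2.191, 2.252, -0.0]
ft_force: [0.4, -0.2, -1.9]
grip_width: 0.0337
grasp_force: 50.3
```

```bash
sed -i 's/w\[120:300,240:400\],(320,360)/w[190:280,280:360],(320,360)/; s/-\[0,0,.0285\]/-[0,0,.031]/' look.py && python3 look.py p3
```

```text
[ 0.59171681 -0.15892271  0.1412992 ] [ 0.2610747   0.05197066 -2.17585072] [0.02946877 0.05298983 0.0121602 ] 0.033455347002966304
pred brass [253.0, 340.0] ring [252.0, 471.0] LR [210.0, 453.0] [295.0, 489.0] down [248.0, 522.0] in stop [-0.0079  0.      0.0003]
pin end T,R,L,B [[287.0, 415.0], [314.0, 456.0], [254.0, 431.0], [281.0, 471.0]] groove [237.0, 485.0] per mm n,d,k [[3.1, 1.3], [-1.8, 1.7], [0.3, -2.9]]
```

View pics/p3.png

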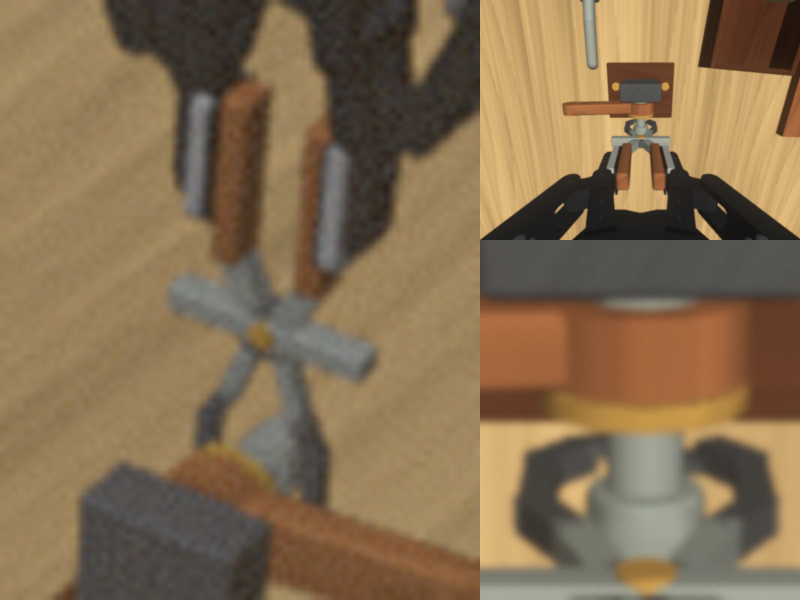

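```bash
python3 - <<'E'
from h import *
np.set_printoptions(precision=4,suppress=True)
p=np.array([.5917,-.1589,.1413]);_,R,_=pose()
W=lambda x,y,z:wz(280+(x-480)/4,190+(y-240)/4,z,p,R)
for n,x,y,z in[('ringL',517,500,.062),('ringR',777,495,.062),('ringL hi',517,520,.062),('step L',592,490,.062),('stepR',703,490,.062),('washer L',548,395,.062),('washer R',748,395,.062),('ring bottom far',570,440,.044),('brass',646,575,.110),('bar far edge',500,570,.114),('bar',790,570,.114)]: print(n,W(x,y,z))
E
```

```text
ringL [ 0.5703 -0.1631  0.062 ]
ringR [ 0.6137 -0.161   0.062 ]
ringL hi [ 0.5703 -0.1667  0.062 ]
step L [ 0.5828 -0.161   0.062 ]
stepR [ 0.6013 -0.1605  0.062 ]
washer L [ 0.5754 -0.1447  0.062 ]
washer R [ 0.608  -0.1438  0.062 ]
ring bottom far [ 0.5782 -0.1583  0.044 ]
brass [ 0.5916 -0.1551  0.11  ]
bar far edge [ 0.5725 -0.1532  0.114 ]
bar [ 0.6102 -0.1521  0.114 ]
```

>>> {"name": "send_rows", "arguments": {"rows": [{"delta_pos":[0,0.3,0],"gripper":-0.6,"yaw":0},{"delta_pos":[-0.01,0.3,0],"gripper":-0.6,"yaw":0},{"delta_pos":[-0.01,0.2,0],"gripper":-0.6,"yaw":0},{"delta_pos":[0,0.15,0],"gripper":-0.6,"yaw":0},{"delta_pos":[0,0,0],"gripper":-0.6,"yaw":0},{"delta_pos":[0,0,0],"gripper":-0.6,"yaw":0},{"delta_pos":[0,0,0],"gripper":-0.6,"yaw":0},{"delta_pos":[0,0,0],"gripper":-0.6,"yaw":0},{"delta_pos":[0,0,0],"gripper":-0.6,"yaw":0},{"delta_pos":[0,0,0],"gripper":-0.6,"yaw":0}]}}

```text
time: 14.95
ee_pos: [0.5915, -0.1493, 0.1413]
ee_rot: [2.19, 2.252, -0.0]
ft_force: [-0.0, 0.8, -2.1]
grip_width: 0.0337
grasp_force: 50.3
```

```bash
python3 look.py p4
```

```text
[ 0.5915098  -0.14927596  0.14128636] [ 0.61550619  0.3507665  -1.69588087] [-0.00386851 -0.03880924 -0.0509986 ] 0.0336290050654227
pred brass [234.0, 356.0] ring [234.0, 487.0] LR [192.0, 469.0] [277.0, 505.0] down [230.0, 538.0] in stop [ 0.0017 -0.0001  0.0003]
pin end T,R,L,B [[287.0, 415.0], [314.0, 456.0], [254.0, 431.0], [281.0, 471.0]] groove [237.0, 485.0] per mm n,d,k [[3.0, 1.3], [-1.9, 1.8], [0.2, -2.9]]
```

View pics/p4.png

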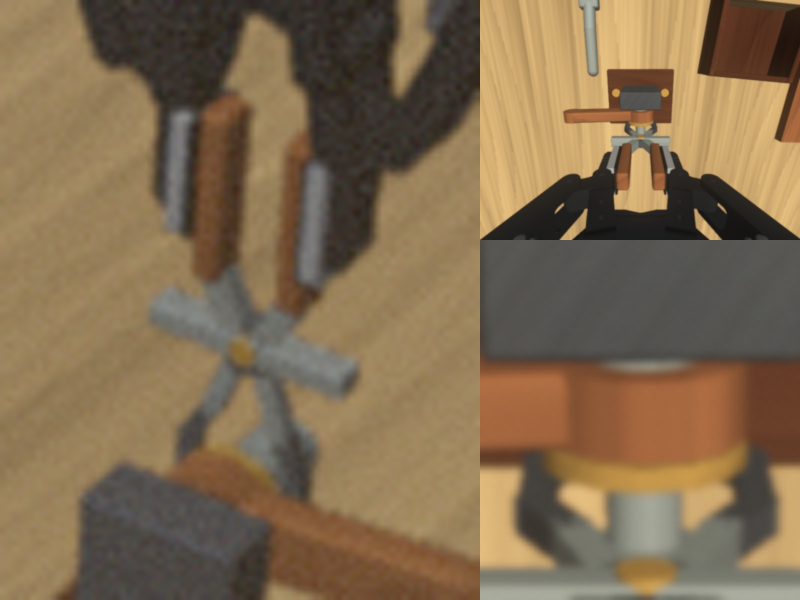

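```bash
python3 -c "
from h import *
print(hand_in())"
```

```text
the job is handed in; nothing more can be done
None
```

I handed the job in with the pliers held squeezed at about 50 N. By my camera estimates the spread ring is centred in the groove to within about 2 mm, and the wrist sensor showed no sign of it touching the pin; no verdict came back.

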